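Send a furniture foot through the gravity flap

ROBOT

A 7-joint arm with a two-finger parallel gripper is mounted at the origin on the work surface. World frame = base frame: x ahead of the robot, y to its left, z up, the work surface at z = 0. Lengths are in m, angles in rad, forces in N, time in s.
With the tool pointing down it reaches from about 0.4 to 0.9 m from the base axis. Payload 5.5 kg.
Tool frame: the origin (TCP) lies between the finger pads; the fingertips stand 8 mm ahead of it and the grasp point (between the pads) lies 11 mm behind it; z points along the fingers, y is the line along which they close (so a half turn about z gives the same grasp; the last joint's range is limited). The gripper opens to 85 mm and grips with 20 to 120 N. Pads are 22 mm wide; open, the fingers measure 114 mm over their backs; the gripper's body (76 mm by 85 mm) begins 54 mm behind the grasp point. The pads swing forward as they close: fully open they stand 13 mm farther back than shut.
Start: joints at [1.422, 0.501, -0.427, 1.55, 0.221, 1.138, -0.21], TCP at [0.26, -0.596, 0.239] pointing down, gripper open.
Joint ranges: [-2.88, 2.88], [-0.31, 2.03], [-1.54, 1.56], [0.2, 2.42], [-1.41, 4.55], [0.19, 2.02], [-2.57, 2.57]. Speed limits (rad/s): [2.57, 2.57, 3.14, 3.14, 3.14, 3.14, 3.14].

INTERFACE

Orientations are given as a 3x3 rotation matrix whose columns are the frame's x, y, z axes.
In Python, from rig import arm, grab_frame, get_calibration, order, masks_of, place_of gives the robot as it stands.
- The arm moves only by the tool servo_tool, never from a script. Its argument "rows" is text: rows parted by semicolons, each of 5 numbers parted by spaces: the closure, from -1 (fully open) to 1 (shut), then the shift along the tool's x, y, z in mm, then the turn about the tool's z in rad. A call has 1 to 12 rows; each row shifts and turns the commanded pose from where the row before left it, along the tool's axes as they then stand; what a row does not reach is not made up. A row lasts 1/10 s, in which the tool goes at most 50 mm and 8.59 degrees, less where a joint would pass 70% of its speed; a pose out of reach is approached as far as the arm can. A call with a gripper value outside its range is refused whole. The fingers move at their own pace and stop on an object; the grip force is fixed at half the most. Time passes only in rows, so rows that do not move let the fingers close. It gives the time, the measured TCP pose, the force, the opening and the grip force at its end, in the units of the state.
- arm.sense(): the state, without advancing time (a new reading comes with each control period).
- grab_frame(name): name is "side" or "top" or "wrist"; returns the picture (480x640x3 uint8, red, green, blue); there is no depth.
- get_calibration(name): a dict with "mtx" (3x3 intrinsics, pixels), "origin" and "rotation" of the camera in the world. Camera axes: x right, y down, z forward; pixel columns grow to the right and rows downward; lengths in m; the calibration is good to about 2 mm. The wrist camera is an equidistant fisheye: a pixel r from the principal point sees the ray r / f radians off the axis. A picture is of the moment at which its call begins: read the wrist's pose just before it. get_calibration takes no time and is no camera call; for the wrist camera it gives the pose at the moment of the call.
- order.hand_in(): hands the job in; it is judged then, once.
Trained networks look in the newest picture that a camera, given by its name, has taken for a name from the list of things; names that differ only in an ending like _2 or _b are one class to them, and where a whole thing is asked for, a point or a joint stands for the part that bears it (a point fixed in the world has none). Each returns a list of dicts, best first, with "p" (0 to 1); they miss things now and then, are a little off and sometimes report something else, mostly with a low value. They report only what shows in the picture. A call takes as long as a camera call. They do not tell look-alikes from the thing itself.
- masks_of(target, camera): "mask" (480x640 bool, what is visible of it) and "location" ([column, row] in pixels, amid what is visible of it).
- place_of(target, camera): "location" ([column, row] in pixels: a listed point, or the origin of a listed thing).
The state is a dict: "time_s": time; "joint_pos": joint angles; "qvel": joint speeds; "tau": joint torques, N m; "tool_pos": TCP position; "ee_rot": TCP orientation; "ft_force": force on the tool from outside, world axes, zero at the start; "wrist_torque": the same for the moment, N m; "grip_width": finger opening in m; "grasp_force": force on a finger pad.
Only numpy, scipy, OpenCV 4.12 (cv2) and the standard library are available. Lean on these libraries where they do the work, as an engineer would, in place of code of your own. Each camera call takes 0.05 s, during which the arm holds its last target. There are 200 camera calls.

TASK

Push the dark walnut foot along the feed deck with your fingertips, without picking it up, so that it swings the red gravity flap open and goes right through and down the slide into the receiving tray; then draw the hand back out so that the flap swings fully shut behind it. Leave the pale beech foot beside it and everything else where they are.

Things in the scene. Friction and masses are not known exactly. Their poses are not given: they have to be found in the camera images.
- chute: Fixed feed station, 500 mm long, 288 mm wide, open above. Origin: on the table under the shut flap, midway across. +x: horizontal feed direction, from the deck through the flap into the tray; +y across; +z up. Level grey deck, top 75 mm above the table, from x = -200 (open end) to +20 mm; there a smooth steel slide begins, falling 0.55 rad to the tray's floor.
- doorway (a point): Middle of the doorway, on the deck under the shut flap; axes as the chute's. Clear width 260 mm; deck rails 12 mm high. An aluminium post 168 mm high, 34 mm along x, stands at each side (|y| over 136 mm). A foot slides away by itself once its centre is past the deck's edge, 20 mm beyond this point.
- slide_foot (a point): Middle of the slide's lower end, where the tray's level floor (10 mm above the table) begins, 126 mm beyond the doorway. The tray ends at a wall 288 mm beyond the doorway; its clear sides rise to 95 mm above the table.
- flap (a joint): Red gravity flap: 0 = hanging shut; grows (rad) as its lower edge swings forward and up over the slide, to 1.45 at most; it cannot swing towards the deck. It weighs 0.09 kg, opens at under 2 N, rides over a foot pushed against it and falls shut by its own weight in about a second once nothing is under it.
- flap_hinge (a point): Middle of the flap's pivot axis (along the chute's y), 150 mm above the deck and 10 mm before the shut panel. Two red side straps, 12 mm wide, 118 mm either side, carry the panel; there is no cross bar, so between the straps and above the panel the doorway is open.
- flap_edge (a point): Middle of the flap's lower edge, 4 mm above the deck when shut. The panel is 248 mm wide, 62 mm high, 4 mm thick.
- walnut_foot: The furniture foot to send: dark brown walnut block 54 x 54 mm, 44 mm high (lowest 17 mm narrower: 48 mm square, on a round rubber pad), round brass disc 24 mm across on top, about 0.16 kg. It stands on the deck. Origin: centre of its underside; x and y across its sides, z up.
- beech_foot: Pale beech foot, same shape as the walnut foot; stands beside it on the deck, about 92 mm from it centre to centre. Stays there. Origin: centre of its underside.
- tape_roll: Yellow ring, 90 mm across, 25 mm high, lying on the table. Origin: centre of its underside.
- glue_tin: White glue tin with a blue band, 84 mm across, 110 mm high, on the table. Origin: centre of its underside.
- glue_bottle: Green glue bottle with a red cap, 50 mm across, 120 mm high, on the table. Origin: centre of its underside.
- mug: White mug, 80 mm across, 90 mm high, on the table. Origin: centre of its underside.
There are look-alikes about, which are no part of the job. What is meant by the walnut_foot is not grey, and is the larger of those in its own colour.

How it is judged:
By the outcome, as a careful person would: the job done as asked, in the order asked, and still so for the second after the job is handed in, with the robot touching nothing.
It also fails if it takes over 35 s, if anything falls off the work surface, if the arm or the gripper's body presses on something with over 40 N, if the wrist force passes 120 N, or if a joint passes its speed limit or range.

## Working session

There is one attempt and no reset: what is moved stays moved. The work goes in short steps, Python scripts to look and compute and a tool call to move; the robot and the scene stay as the last step left them, time stands still between calls to the robot, and variables do not carry over. Pictures are saved under pics/ and viewed, at most 10 in all, crops included, and the job is handed in when it is done.

Besides the shell and the picture viewer there is one more tool, called after "Request:" as name(argument=value, ...) on one line, values as JSON. servo_tool: Moves the arm, as the interface text tells. Its arguments: {"type":"object","properties":{"rows":{"type":"string"}},"required":["rows"]}

```bash
mkdir -p pics; cat > h.py <<'E'
import numpy as np, cv2
from rig import arm, grab_frame, get_calibration, order, masks_of, place_of
def ray(px,cam):
    c=get_calibration(cam);K=np.array(c["mtx"]);R=np.array(c["rotation"]);o=np.array(c["origin"])
    d=np.linalg.inv(K)@[px[0],px[1],1.]
    return o,R@d
def at_z(px,cam,z):
    o,d=ray(px,cam); return o+d*(z-o[2])/d[2]
def proj(p,cam):
    c=get_calibration(cam);K=np.array(c["mtx"]);R=np.array(c["rotation"]);o=np.array(c["origin"])
    q=K@(R.T@(np.array(p)-o)); return q[:2]/q[2]
def save(name,f): cv2.imwrite("pics/"+f,cv2.cvtColor(grab_frame(name),cv2.COLOR_RGB2BGR))
E
python3 - <<'E'
from h import *
np.set_printoptions(precision=3,suppress=True)
for c in("top","side"):
    save(c,c+"1.png"); k=get_calibration(c); print(c,k["origin"],np.array(k["rotation"])[:,2])
    for t,z in(("walnut_foot",.075),("beech_foot",.075),("doorway",.075),("slide_foot",.01),("flap_hinge",.225),("flap_edge",.079),("chute",0),("glue_tin",0),("glue_bottle",0),("mug",0),("tape_roll",0)):
        for r in place_of(t,c)[:4]: print(t,round(r["p"],2),np.array(r["location"]),at_z(r["location"],c,z))
s=arm.sense();print(s["tool_pos"],s["ee_rot"],s["time_s"])
E
```

```text
top [ 0.269 -0.019  1.518] [ 0.167 -0.005 -0.986]
walnut_foot 0.78 [223.1 248.4] [0.474 0.242 0.075]
walnut_foot 0.66 [287.3 240.6] [0.499 0.073 0.075]
walnut_foot 0.58 [220.3 298.1] [0.343 0.243 0.075]
beech_foot 0.66 [193.3 176.6] [0.669 0.333 0.075]
beech_foot 0.6 [298.3 208.9] [0.586 0.046 0.075]
beech_foot 0.45 [286.5 242.7] [0.493 0.075 0.075]
doorway 0.93 [327.  233.8] [ 0.519 -0.033  0.075]
doorway 0.44 [325.3 232.9] [ 0.522 -0.028  0.075]
slide_foot 0.73 [369.6 248.4] [ 0.492 -0.152  0.01 ]
flap_hinge 0.81 [322.6 219.9] [ 0.527 -0.02   0.225]
flap_hinge 0.55 [288.  240.6] [0.475 0.061 0.225]
flap_edge 0.68 [327.3 231.2] [ 0.526 -0.033  0.079]
flap_edge 0.17 [290.2 243.9] [0.489 0.064 0.079]
chute 0.75 [326.1 238.4] [ 0.519 -0.031  0.   ]
chute 0.41 [196.2 175.2] [0.694 0.343 0.   ]
glue_tin 0.96 [168.9 221.9] [0.557 0.412 0.   ]
glue_tin 0.66 [325.1 233.9] [ 0.532 -0.028  0.   ]
glue_bottle 0.68 [172.2 255.2] [0.463 0.396 0.   ]
mug 0.62 [488.  236.6] [ 0.534 -0.486  0.   ]
tape_roll 0.71 [195.7 175.4] [0.694 0.345 0.   ]
side [-0.018  0.622  0.735] [ 0.533 -0.616 -0.58 ]
wa
[... 350 characters left out ...]
75]
slide_foot 0.6 [373.8 265.3] [ 0.481 -0.155  0.01 ]
flap_hinge 0.83 [331.7 209.4] [ 0.521 -0.021  0.225]
flap_hinge 0.68 [317.  286.3] [0.37  0.191 0.225]
flap_edge 0.79 [329.5 257.8] [ 0.53  -0.03   0.079]
flap_edge 0.2 [419.6 213. ] [ 0.482 -0.364  0.079]
chute 0.74 [331.7 284.3] [ 0.52 -0.03  0.  ]
glue_tin 0.66 [167.1 381.9] [0.565 0.413 0.   ]
glue_bottle 0.64 [212.9 407.7] [0.452 0.387 0.   ]
glue_bottle 0.49 [331.7 209.6] [ 0.759 -0.304  0.   ]
mug 0.74 [420.8 213.9] [ 0.536 -0.481  0.   ]
mug 0.35 [314.6 284.2] [ 0.552 -0.     0.   ]
tape_roll 0.66 [160.3 330.6] [0.695 0.349 0.   ]
[ 0.26  -0.596  0.239] [[ 0.916  0.4    0.   ]
 [ 0.4   -0.916  0.   ]
 [ 0.     0.    -1.   ]] 1.2
```

```bash
python3 - <<'E'
from h import *
a=cv2.imread("pics/top1.png");b=cv2.imread("pics/side1.png")
A=cv2.resize(a[150:340,140:400],None,fx=3,fy=3,interpolation=cv2.INTER_CUBIC)
cv2.imwrite("pics/topc.png",A)
E
```

```text
(no output)
```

View pics/topc.png

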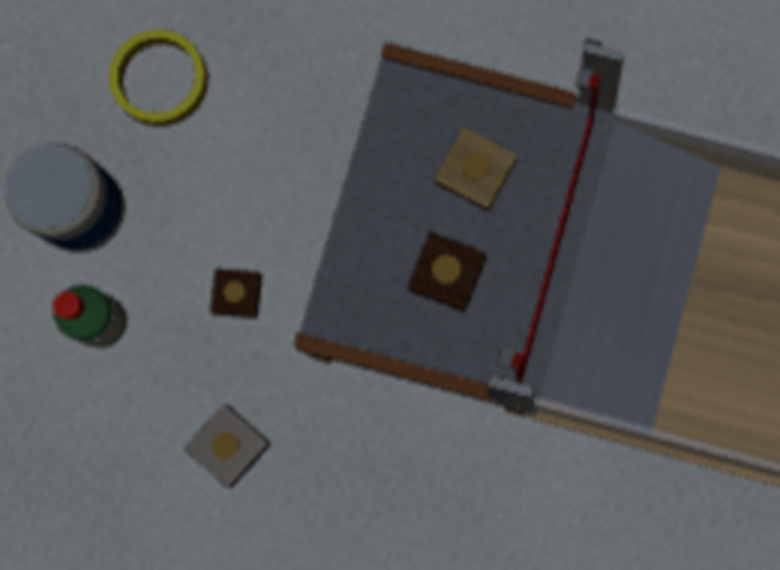

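View pics/side1.png

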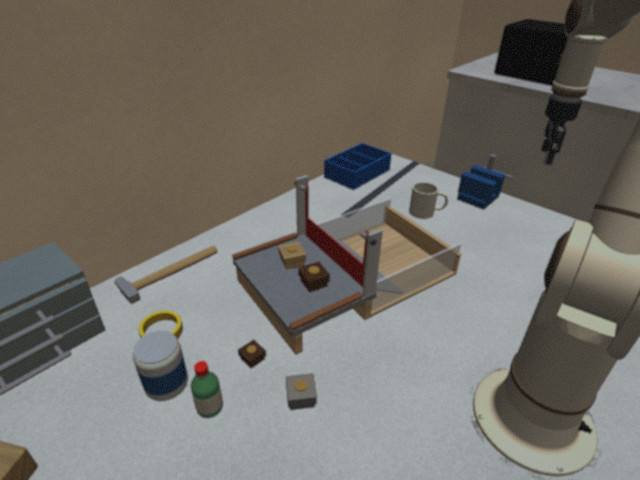

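Walnut-coloured candidates in the top view are the large block on the deck at (289,240) and a small one on the table at (219,247). A grey block also shows at (216,298). In both pictures the deck block is brown, larger and beside the beech foot, so it is the one meant, and the enlarged crop confirms it.

```bash
python3 - <<'E'
from h import *
np.set_printoptions(precision=4,suppress=True)
f=lambda x,y:(140+x/3-.33,150+y/3-.33)
# deck rails outer top edges (crop px), z=.087
r1=[at_z(f(*p),"top",.087)[:2] for p in((388,45),(572,97))]
r2=[at_z(f(*p),"top",.087)[:2] for p in((298,340),(490,390))]
e=[at_z(f(*p),"top",.075)[:2] for p in((383,65),(305,335))]
ang=lambda a:np.degrees(np.arctan2(*(a[1]-a[0])[::-1]))
print(ang(r1),ang(r2),ang(e)-90, "openend mid",(e[0]+e[1])/2)
door=np.array([.523,-.032]);sf=np.array([.487,-.1535]);print(ang([door,sf]))
mid=(e[0]+e[1])/2; print(ang([mid,door]),np.linalg.norm(mid-door))
th=np.radians(ang([mid,sf]));X=np.array([np.cos(th),np.sin(th)]);Y=np.array([-X[1],X[0]])
print("th",th,X)
for n,t in(("wal",(447,269)),("bee",(475,167))):
    p=at_z(f(*t),"top",.119)[:2];print(n,p,"chute xy",(p-door)@X,(p-door)@Y)
c=[at_z(f(*p),"top",.119)[:2] for p in((430,233),(486,250),(464,310),(410,292))]
print("walnut yaw",ang([c[0],c[1]]),ang([c[3],c[2]]),ang(c[1:3])); print([((q-door)@X*1e3,(q-door)@Y*1e3) for q in c])
c=[at_z(f(*p),"top",.119)[:2] for p in((463,128),(517,154),(490,208),(435,178))]
print("beech",[((q-door)@X*1e3,(q-door)@Y*1e3) for q in c])
for x in(-.150,):
    print(door+X*x+Y*((at_z(f(447,269),"top",.119)[:2]-door)@Y))
E
```

```text
-104.98818961538375 -103.40276794186185 76.50089623476643 openend mid [0.5646 0.1626]
-106.50436138175505
-102.05332616895879 0.19901540531978856
th -1.8113842771564974 [-0.2383 -0.9712]
wal [0.4952 0.0664] chute xy -0.0889725427842111 -0.05046663453899389
bee [0.5856 0.0449] chute xy -0.08957059718359299 0.04247651624606938
walnut yaw -105.87587879024606 -107.33775835730921 161.6567460624511
[(np.float64(-111.60443297147052), np.float64(-23.90621473714439)), (np.float64(-60.94468726601244), np.float64(-25.756036188754557)), (np.float64(-65.34989312878503), np.float64(-81.00721424597492)), (np.float64(-114.27713657134592), np.float64(-77.96919287145069))]
beech [(np.float64(-108.95197311577593), np.float64(73.39306815817504)), (np.float64(-57.31425196057451), np.float64(63.157108996522524)), (np.float64(-67.36609048597441), np.float64(10.77461093633494)), (np.float64(-120.52705472971486), np.float64(24.023113602221212))]
[0.5097 0.1257]
```

Request:
servo_tool(rows="0.5 0 0 -40 0;0.5 0 0 -40 0;0.5 0 0 -40 0;0.5 25 -27 0 0;0.5 25 -27 0 0;0.5 25 -27 0 0;0.5 25 -27 0 0;0.5 25 -27 0 0;0.5 25 -27 0 0;0.5 25 -27 0 0;0.5 25 -27 0 0;0.5 25 -27 0 0")

```text
time_s: 2.4
tool_pos: [0.3695, -0.2814, 0.3595]
ee_rot: [[0.916, 0.4, 0.0], [0.4, -0.916, -0.001], [-0.0, 0.001, -1.0]]
ft_force: [0.8, -0.6, 0.8]
grip_width: 0.021
grasp_force: 0.0
```

Request:
servo_tool(rows="0.5 25 -27 0 0;0.5 25 -27 0 0;0.5 25 -27 0 0;0.5 25 -27 0 0;0.5 25 -27 0 0;0.5 25 -27 0 0;0.5 25 -27 0 0;0.5 25 -27 0 0;0.5 25 -27 0 0;0.5 25 -27 0 0;0.5 18 -21 0 0;0.5 0 0 0 0")

```text
time_s: 3.6
tool_pos: [0.4983, 0.0959, 0.3597]
ee_rot: [[0.914, 0.407, 0.001], [0.407, -0.914, 0.003], [0.002, -0.002, -1.0]]
ft_force: [-0.9, 0.3, -0.5]
grip_width: 0.0214
grasp_force: 0.0
```

Request:
servo_tool(rows="0.5 0 0 0 -0.13;0.5 0 0 0 -0.13;0.5 0 0 0 -0.13;0.5 0 0 0 -0.13;0.5 0 0 0 -0.13;0.5 0 0 0 -0.13;0.5 0 0 0 -0.13;0.5 0 0 0 0;0.5 0 0 0 0")

```text
time_s: 4.5
tool_pos: [0.4982, 0.0902, 0.3592]
ee_rot: [[0.251, 0.968, -0.0], [0.968, -0.251, -0.0], [-0.001, -0.0, -1.0]]
ft_force: [-0.4, 0.0, 0.0]
grip_width: 0.0214
grasp_force: 0.0
```

Request:
servo_tool(rows="0.5 39 3 0 0;0.5 0 0 45 0;0.5 0 0 45 0;0.5 0 0 45 0;0.5 0 0 45 0;0.5 0 0 35 0;0.5 0 0 0 0;0.5 0 0 0 0")

```text
time_s: 5.3
tool_pos: [0.5108, 0.1284, 0.1448]
ee_rot: [[0.248, 0.969, -0.001], [0.969, -0.248, 0.0], [0.0, -0.001, -1.0]]
ft_force: [-0.1, 0.1, 1.3]
grip_width: 0.0213
grasp_force: 0.0
```

```bash
python3 - <<'E'
from h import *
c=get_calibration("wrist");save("wrist","w1.png");save("side","s2.png")
a=cv2.imread("pics/w1.png");b=cv2.imread("pics/s2.png")[170:370,200:460]
cv2.imwrite("pics/m2.png",np.hstack([cv2.resize(a,(400,300)),cv2.resize(b,(390,300))]))
E
```

```text
(no output)
```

View pics/m2.png

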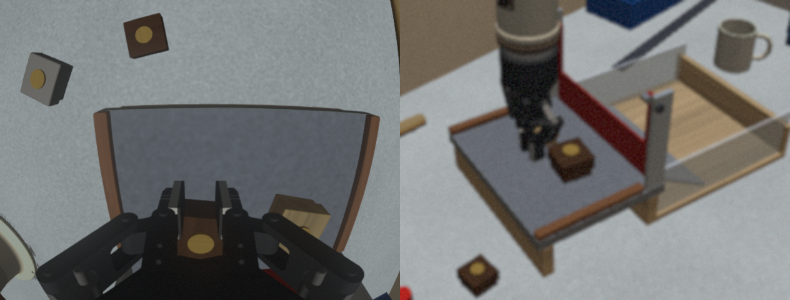

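The wrist view (left) shows the brass disc at (200,243), midway between the fingers. The side view (right) shows the hand just behind the walnut foot, clear of the beech. I'll shut the fingers, lower, push partway and check.

Request:
servo_tool(rows="1 0 0 0 0;1 0 0 0 0;1 0 0 22 0;1 0 0 22 0;1 0 0 0 0;1 -10 0 0 0;1 -10 0 0 0;1 -10 0 0 0;1 -10 0 0 0;1 -10 0 0 0;1 -10 0 0 0;1 0 0 0 0")

```text
time_s: 6.6
tool_pos: [0.4956, 0.0674, 0.1001]
ee_rot: [[0.249, 0.969, -0.001], [0.969, -0.249, -0.002], [-0.002, -0.0, -1.0]]
ft_force: [-0.2, -1.0, 0.1]
grip_width: 0.0003
grasp_force: 0.0
```

```bash
python3 - <<'E'
from h import *
save("wrist","w3.png");save("side","s3.png")
a=cv2.imread("pics/w3.png");b=cv2.imread("pics/s3.png")[170:370,200:460]
cv2.imwrite("pics/m3.png",np.hstack([cv2.resize(a,(400,300)),cv2.resize(b,(390,300))]))
E
```

```text
(no output)
```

View pics/m3.png

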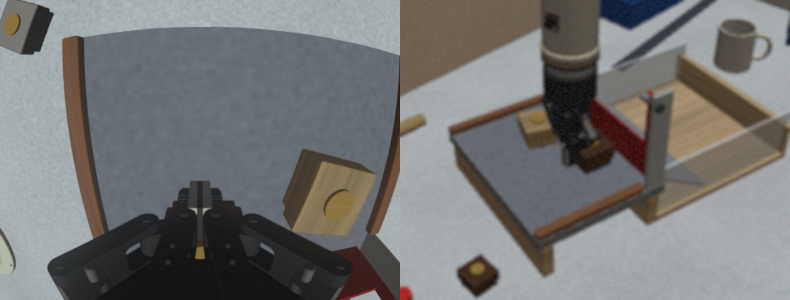

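The wrist view shows the foot upright ahead of the shut fingers (disc at 200,253). The beech at (330,195) is undisturbed and clear of the knuckles. I'll push on through the flap.

Request:
servo_tool(rows="1 -10 0 0 0;1 -10 0 0 0;1 -10 0 0 0;1 -10 0 0 0;1 -10 0 0 0;1 -10 0 0 0;1 -10 0 0 0;1 -10 0 0 0;1 0 0 0 0;1 0 0 0 0")

```text
time_s: 7.7
tool_pos: [0.4756, -0.0088, 0.1]
ee_rot: [[0.248, 0.969, -0.001], [0.969, -0.248, -0.001], [-0.001, -0.001, -1.0]]
ft_force: [0.3, 1.0, 1.2]
grip_width: 0.0003
grasp_force: 0.0
```

```bash
python3 - <<'E'
from h import *
save("top","t4.png");save("side","s4.png")
a=cv2.imread("pics/t4.png")[150:340,240:500];b=cv2.imread("pics/s4.png")[170:370,220:480]
cv2.imwrite("pics/m4.png",np.hstack([cv2.resize(a,(400,300)),cv2.resize(b,(390,300))]))
E
```

```text
(no output)
```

View pics/m4.png

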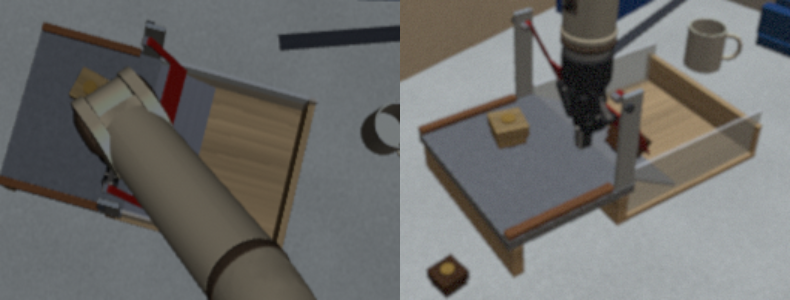

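The flap is open, and the foot shows at about (635,140) in the side view under the flap's edge, on the slide. I'll push a little further and look again.

Request:
servo_tool(rows="1 -10 0 0 0;1 -8 0 0 0;1 0 0 0 0;1 0 0 0 0;1 0 0 0 0")

```text
time_s: 8.3
tool_pos: [0.4718, -0.0249, 0.1003]
ee_rot: [[0.246, 0.969, 0.0], [0.969, -0.246, 0.0], [0.0, 0.0, -1.0]]
ft_force: [0.8, 0.5, 0.0]
grip_width: 0.0
grasp_force: 0.0
```

```bash
python3 - <<'E'
from h import *
save("side","s5.png");
for r in masks_of("walnut_foot","side")[:4]: print(r["p"],r["location"],r["mask"].sum())
b=cv2.imread("pics/s5.png")[210:330,300:470]
cv2.imwrite("pics/m5.png",cv2.resize(b,None,fx=4,fy=4,interpolation=cv2.INTER_CUBIC))
E
```

```text
0.82 [302.7, 389.2] 1002
0.59 [398.5, 255.8] 492
0.59 [253.6, 355.4] 520
```

View pics/m5.png

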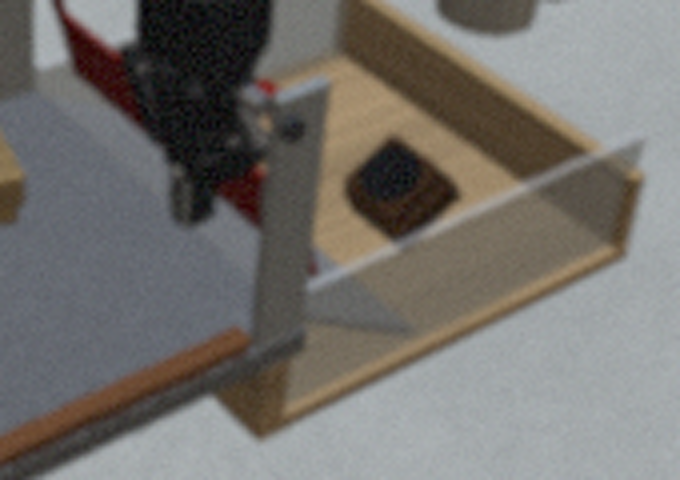

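The walnut foot lies in the tray at crop (400,190), and the flap rests on the hand. I'll draw back the way I came, then lift.

Request:
servo_tool(rows="1 12 0 0 0;1 12 0 0 0;1 12 0 0 0;1 15 0 0 0;1 20 0 0 0;1 20 0 0 0;1 20 0 0 0;1 20 0 0 0;1 20 0 0 0;1 0 0 -30 0;1 0 0 -45 0;1 0 0 -45 0")

```text
time_s: 9.6
tool_pos: [0.5081, 0.1234, 0.2212]
ee_rot: [[0.244, 0.97, -0.002], [0.97, -0.244, 0.001], [0.0, -0.002, -1.0]]
ft_force: [1.2, -0.6, 0.5]
grip_width: 0.0001
grasp_force: 0.0
```

Request:
servo_tool(rows="1 20 0 -40 0;1 20 0 -40 0;1 0 0 0 0;1 0 0 0 0;1 0 0 0 0;1 0 0 0 0;1 0 0 0 0;1 0 0 0 0;1 0 0 0 0;1 0 0 0 0;1 0 0 0 0;1 0 0 0 0")

```text
time_s: 10.8
tool_pos: [0.5189, 0.1601, 0.3003]
ee_rot: [[0.247, 0.969, 0.0], [0.969, -0.247, 0.0], [0.0, 0.0, -1.0]]
ft_force: [0.1, -0.0, 1.2]
grip_width: -0.0002
grasp_force: 0.0
```

```bash
python3 - <<'E'
from h import *
save("side","s6.png");save("top","t6.png")
for c,z in(("side",.079),("top",.079)):
    for r in place_of("flap_edge",c)[:1]: print(r["p"],r["location"],at_z(r["location"],c,z))
for r in place_of("beech_foot","side")[:1]: print(r["p"],at_z(r["location"],"side",.075))
a=cv2.imread("pics/t6.png")[150:340,240:500];b=cv2.imread("pics/s6.png")[170:370,220:480]
cv2.imwrite("pics/m6.png",np.hstack([cv2.resize(a,(400,300)),cv2.resize(b,(390,300))]))
E
```

```text
0.66 [331.8, 260.6] [ 0.51905351 -0.02538478  0.079     ]
0.55 [325.8, 232.1] [ 0.52330059 -0.02935771  0.079     ]
0.91 [0.57527839 0.04686434 0.075     ]
```

View pics/m6.png

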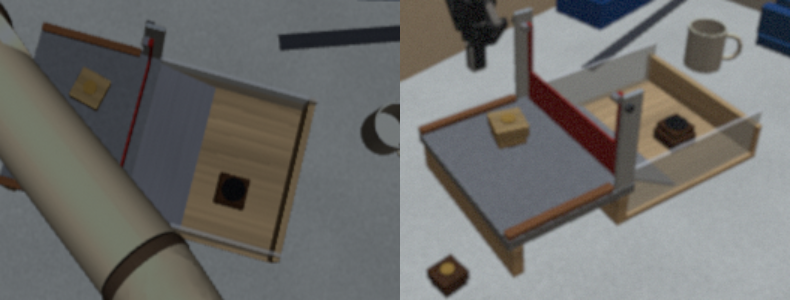

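The flap hangs shut and the walnut foot is in the tray. The beech is still at top pixel (298,206), and the hand is clear.

```bash
python3 -c "
from rig import order
print(order.hand_in())"
```

```text
the job is handed in; nothing more can be done
None
```

The walnut foot went through the flap and down into the tray, where it landed upside down; the flap is fully shut behind it, the beech foot is where it was, and the job is handed in.

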